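# Take the craft pile apart: tins to their dishes, wooden tags fanned in the tray

### The arm

A 6-joint arm with a two-finger parallel gripper is mounted at the origin on the work surface. World frame = base frame: x ahead of the robot, y to its left, z up, the work surface at z = 0. Lengths are in m, angles in rad, forces in N, time in s.
With the tool pointing down it reaches from about 0.275 to 0.725 m from the base axis. Payload 5.6 kg.
Tool frame: the origin (TCP) lies midway between the tips of the shut fingers; the grasp point (between the pads) lies 19 mm behind it; z points along the fingers, y is the line along which they close (so a half turn about z gives the same grasp; the last joint's range is limited). The gripper opens to 85 mm and grips with 20 to 120 N. Pads are 22 mm wide; open, the fingers measure 114 mm over their backs; the gripper's body (76 mm by 85 mm) begins 54 mm behind the grasp point. The pads swing forward as they close: fully open they stand 13 mm farther back than shut.
Start: joints at [-0.843, 0.255, 0.108, 0, -1.424, -0.285], TCP at [0.236, -0.497, 0.231] pointing down, gripper open.
Joint ranges: [-2.95, 2.95], [-1.21, 1.97], [-1.09, 1.5], [-2.87, 1.71], [-2.94, -0.07], [-3.05, 3.05]. Speed limits (rad/s): [2.57, 2.57, 3.14, 3.14, 3.14, 3.14].

### API

Orientations are given as a unit quaternion [x, y, z, w].
In Python, from bench import r, optics, models gives the robot as it stands.
- The arm moves only by the shell command python3 -m pendant 'ROWS' [OPENING] [FORCE]. ROWS is JSON, a list that holds one entry, the list of rows, each a list of 4 numbers: the shift along the tool's x, y, z in mm, then the turn about the tool's z in rad. A call has 1 to 20 rows; each row is the pose to reach, as a shift and turn from the pose commanded when the call began, along the tool's axes at that moment; what a row does not reach only later rows make up. A row lasts 1/8 s, in which the tool goes at most 62.5 mm and 10.7 degrees, less where a joint would pass 70% of its speed; a pose out of reach is approached as far as the arm can. A call with a gripper value outside its range is refused whole. OPENING is the closure, from 0 (fully open) to 1 (shut), set as the call begins (- or left out, the last holds). The fingers move at their own pace and stop on an object; FORCE is the grip in N (left out, the last holds). Time passes only in rows, so rows that repeat a pose let the fingers close. It gives the time, the measured TCP pose, the force, the opening and the grip force at its end, in the units of the state.
- r.observe(): the state, without advancing time (a new reading comes with each control period).
- optics.capture(name): name is "scene" or "top"; returns a dict with "frame" (400x640x3 uint8, red, green, blue), "range_z" (400x640 float32, m along the optical axis (not along the pixel's ray), 0 where there is no reading), "camera_matrix" (3x3 intrinsics, pixels), "R" (3x3) and "t" (3): a world point X has camera coordinates R X + t. Camera axes: x right, y down, z forward; pixel columns grow to the right and rows downward; lengths in m; the calibration is good to about 2 mm. A picture is of the moment at which its call begins.
- r.job_done(): hands the job in; it is judged then, once.
Trained networks look in the newest picture that a camera, given by its name, has taken for a name from the list of things; names that differ only in an ending like _2 or _b are one class to them, and where a whole thing is asked for, a point or a joint stands for the part that bears it (a point fixed in the world has none). Each returns a list of dicts, best first, with "conf" (0 to 1); they miss things now and then, are a little off and sometimes report something else, mostly with a low value. They report only what shows in the picture. A call takes as long as a camera call. They do not tell look-alikes from the thing itself.
- models.recognise(camera, name): "at" ([column, row] in pixels, amid what is visible of it).
- models.silhouettes(camera, name): "region" (400x640 bool, what is visible of it) and "at" ([column, row] in pixels, amid what is visible of it).
The state is a dict: "time_s": time; "qpos": joint angles; "qd": joint speeds; "joint_efforts": joint torques, N m; "eef_pos": TCP position; "ee_rot": TCP orientation; "force": force on the tool from outside, world axes, zero at the start; "ft_torque": the same for the moment, N m; "opening": finger opening in m; "grasp_force": force on a finger pad.
Only numpy, scipy, OpenCV 4.12 (cv2) and the standard library are available. Lean on these libraries where they do the work, as an engineer would, in place of code of your own. Each camera call takes 0.05 s, during which the arm holds its last target. There are 200 camera calls.

### The job

Take the pile on the craft table apart: stand the small tin in the small round dish and the large tin in the large round dish. Lay the three plywood tags in the white tray as one straight row along its middle, shingled like roof tiles and running lengthways: the short tag flat, with its end close to the tray's tall end wall, then the middle tag with its end lying on top of the short one, then the long tag with its end on top of the middle one, each overlapping the one before by about 20 mm.

Things in the scene. Friction and masses are not known exactly. Their poses are not given: they have to be found in the camera images.
- tin_small: Small plain closed metal tin, a cylinder 34 mm in diameter and 24 mm tall; at the start on top of the large tin, the top of the pile. Origin: centre of its underside, z up. About 50 g.
- tin_large: Large plain closed metal tin, a cylinder 48 mm in diameter and 28 mm tall; at the start it stands on the short tag. Origin: centre of its underside, z up. About 90 g.
- tag_short: Short plywood tag, a flat rectangular board 70 mm long, 46 mm wide, 8 mm thick, a small dark eyelet near one end (look only); at the start it lies on the middle tag, under the large tin. The origin is the centre of its underside; x runs along its length (the two ends count alike), y across its width, z up. Weighs 22 g.
- tag_middle: Middle plywood tag, a flat rectangular board 90 mm long, 54 mm wide, 8 mm thick, eyelet near one end; at the start it lies on the long tag, under the short one. The origin is the centre of its underside; x runs along its length (the two ends count alike), y across its width, z up. Weighs 30 g.
- tag_long: Long plywood tag, a flat rectangular board 110 mm long, 62 mm wide, 8 mm thick, eyelet near one end; the bottom of the pile, lying on the table. The origin is the centre of its underside; x runs along its length (the two ends count alike), y across its width, z up. Weighs 40 g.
- tray: White rectangular tray, 292 mm long (its x) and 144 mm wide (its y), fixed to the table. Origin: centre of its underside, z up. Its floor is 6 mm thick, so the floor's surface is at z = 6 mm in its frame. The end wall at its -x end (towards the robot) is tall: its top is at z = 20 mm and its inner face at x = -140 mm. The other end wall (inner face x = +140 mm) and both long sides (inner faces y = -67 and +67 mm) are low: tops at z = 10 mm, that is 4 mm above the floor.
- dish_large: Larger of two round light-wood dishes, 70 mm outer diameter, fixed to the table. Origin: centre of its underside. Inner floor at z = 5 mm, rim 4 mm thick with its top at z = 11 mm, inside diameter 62 mm.
- dish_small: Smaller of two round light-wood dishes, 54 mm outer diameter, fixed to the table. Origin: centre of its underside. Inner floor at z = 5 mm, rim 4 mm thick with its top at z = 11 mm, inside diameter 46 mm.
There are look-alikes about, which are no part of the job. Leave any grey, pink or red look-alike of the tag_short alone.

How it is judged:
By the outcome, as a careful person would: the job done as asked, in the order asked, and still so for the second after the job is handed in, with the robot touching nothing.
It also fails if it takes over 115 s, if anything falls off the work surface, if the arm or the gripper's body presses on something with over 40 N, if the wrist force passes 120 N, or if a joint passes its speed limit or range.

## Working session

There is one attempt and no reset: what is moved stays moved. The work goes in short steps, Python scripts to look and compute and a shell command to move; the robot and the scene stay as the last step left them, time stands still between calls to the robot, and variables do not carry over. Pictures are saved under pics/ and viewed, at most 16 in all, crops included, and the job is handed in when it is done.

```bash
ls; mkdir -p pics
python3 - <<'E'
from bench import r, optics, models
import cv2
print(r.observe())
for c in("scene","top"):
    d=optics.capture(c); cv2.imwrite(f"pics/{c}0.png",d["frame"][:,:,::-1]); print(c,d["camera_matrix"],d["R"],d["t"])
E
```

```text
pics
{'time_s': 0.0, 'qpos': array([-8.43418222e-01,  2.55746883e-01,  1.06979785e-01, -4.76838646e-04,
       -1.42388384e+00, -2.84569855e-01]), 'qd': array([ 0.00030746, -0.00016011,  0.00100291,  0.00039799,  0.00020849,
        0.0004261 ]), 'joint_efforts': array([-3.00912419e-03, -3.86628163e+01,  2.37933522e+01,  5.36508545e+00,
       -6.16617981e-03, -8.53599431e-06]), 'eef_pos': array([ 0.23548583, -0.49648306,  0.23038573]), 'ee_rot': array([-2.19565326e-01,  9.75597331e-01,  9.25407009e-04, -2.43155560e-04]), 'force': array([ 0.17274656, -0.90915334, -0.00359898]), 'ft_torque': array([-0.01229252,  0.06415144,  0.02568752]), 'grasp_force': 0.0, 'opening': 0.08541121343343247}
scene [[418.44496661   0.         308.9247033 ]
 [  0.         418.44496661 201.334445  ]
 [  0.           0.           1.        ]] [[ 5.49583048e-01  8.35439088e-01  5.31889012e-05]
 [ 5.36526430e-01 -3.52898329e-01 -7.66552124e-01]
 [-6.40388838e-01  4.21312590e-01 -6.42182091e-01]] [-0.23915028 -0.26218807  1.27702584]
top [[412.49157345   0.         321.1772611 ]
 [  0.         412.49157345 202.15447708]
 [  0.           0.           1.        ]] [[ 0.00555998 -0.99996457 -0.00632017]
 [-0.97752362 -0.00410295 -0.210786  ]
 [ 0.2107526   0.00735008 -0.9775118 ]] [-0.03979823  0.52728122  0.88190751]
```

View pics/top0.png

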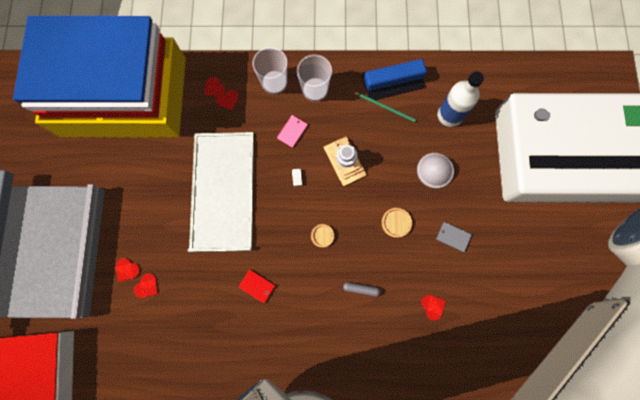

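View pics/scene0.png

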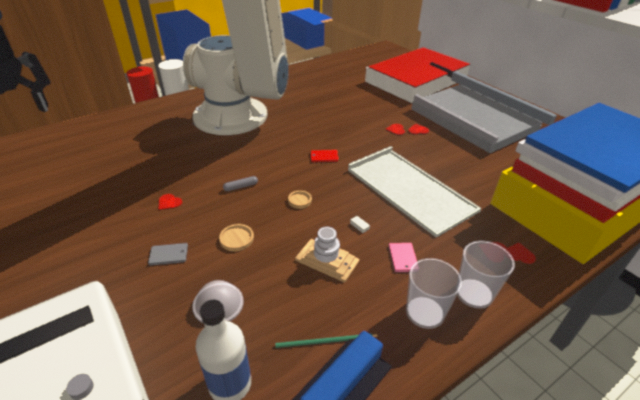

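Top view: the pile is at (346,160), the small dish (322,236), the large dish (397,222) and the tray (222,192). The loose pink (293,131), grey (453,236) and red (257,286) cards are the look-alikes. The plywood tags are the three stacked under the tins. Next I confirm this in a crop and measure.

```bash
cat > h.py <<'E'
from bench import r, optics, models
import numpy as np, cv2
from scipy.spatial.transform import Rotation as Ro
def cap(c):
    d=optics.capture(c); K,R,t=d["camera_matrix"],d["R"],d["t"]; z=d["range_z"].astype(float)
    v,u=np.mgrid[:400,:640]; P=np.stack([(u-K[0,2])/K[0,0]*z,(v-K[1,2])/K[1,1]*z,z],-1)
    W=(P-t)@R; W[z==0]=np.nan
    return d,W
def atz(d,uv,zw):
    K,R,t=d["camera_matrix"],d["R"],d["t"]; uv=np.atleast_2d(uv).astype(float)
    ray=np.c_[(uv[:,0]-K[0,2])/K[0,0],(uv[:,1]-K[1,2])/K[1,1],np.ones(len(uv))]@R
    c=-R.T@t; return c+ray*((zw-c[2])/ray[:,2])[:,None]
def rect(m,d,z):
    p=atz(d,np.argwhere(m)[:,::-1],z)[:,:2].astype(np.float32)
    (c,s,a)=cv2.minAreaRect(p*1000); 
    if s[0]<s[1]: s=s[::-1]; a+=90
    return np.round(c,1),np.round(s,1),round((a+90)%180-90,1)  # mm, deg of long side
E
python3 - <<'E'
from h import *
ds,Ws=cap("scene"); d,W=cap("top")
for n,z in [("tag_long",.008),("tag_middle",.016),("tag_short",.024),("tin_large",.052),("tin_small",.076),("tray",.010),("dish_large",.011),("dish_small",.011)]:
    for s in models.silhouettes("top",n)[:5]:
        m=s["region"]; print(n,round(s["conf"],2),np.round(s["at"]),m.sum(),*rect(m,d,z),"z",np.round(np.nanpercentile(W[m][:,2],[5,50,95]),3))
a=cv2.resize(d["frame"][125:195,300:390],None,fx=8,fy=8,interpolation=cv2.INTER_CUBIC)[:,:,::-1]
cv2.imwrite("pics/crop1.png",a)
b=cv2.resize(ds["frame"][215:290,280:370],None,fx=8,fy=8,interpolation=cv2.INTER_CUBIC)[:,:,::-1]
cv2.imwrite("pics/crop2.png",b)
E
```

```text
tag_long 0.86 [342. 177.] 293 [641.6 -92.8] [112.3  61.4] 26.9 z [0.003 0.008 0.012]
tag_middle 0.71 [351. 173.] 186 [643.6 -94.4] [91.1 53.2] 27.1 z [0.011 0.016 0.019]
tag_short 0.82 [255. 286.] 641 [340.3 107.4] [69.7 46.8] 59.5 z [0.004 0.008 0.011]
tag_short 0.74 [342. 167.] 214 [640.9 -93.3] [71.1 48.6] 27.5 z [0.017 0.024 0.029]
tag_short 0.68 [454. 235.] 599 [ 453.6 -342.7] [71.6 45.9] 62.9 z [0.004 0.008 0.011]
tag_short 0.58 [291. 127.] 479 [712.8  35.7] [69.1 45.9] -33.8 z [0.005 0.008 0.011]
tin_large 0.74 [347. 163.] 176 [628.5 -97.3] [47.5 33.5] -86.3 z [0.025 0.05  0.061]
tin_large 0.56 [344. 144.] 192 [634.5 -93.4] [89.7 52.4] 28.0 z [0.008 0.016 0.025]
tin_small 0.48 [346. 156.] 220 [635.9 -94.5] [38.4 34.3] -0.2 z [0.053 0.076 0.079]
tray 0.97 [222. 194.] 7127 [564. 203.] [295.8 146.7] 2.3 z [0.003 0.006 0.011]
dish_large 0.81 [397. 222.] 704 [ 489.1 -215.9] [70.1 67.5] -45.7 z [0.002 0.005 0.012]
dish_small 0.62 [323. 238.] 406 [456.2 -40.4] [51.8 49.3] 0.3 z [0.002 0.006 0.012]
```

View pics/crop1.png

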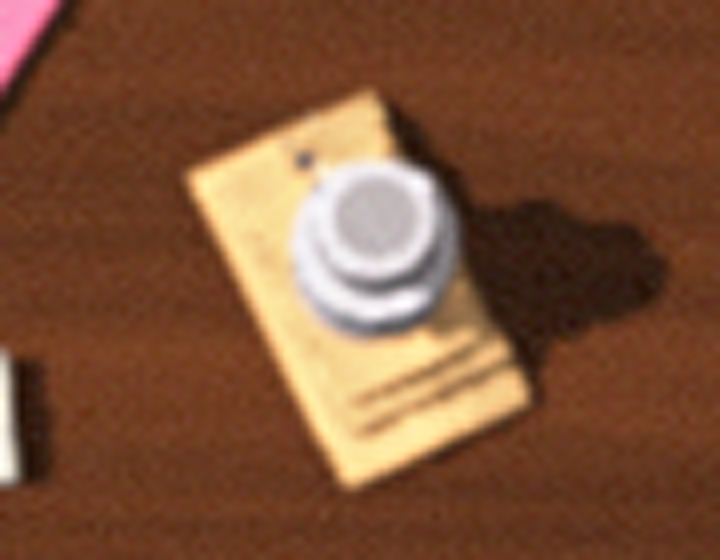

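View pics/crop2.png

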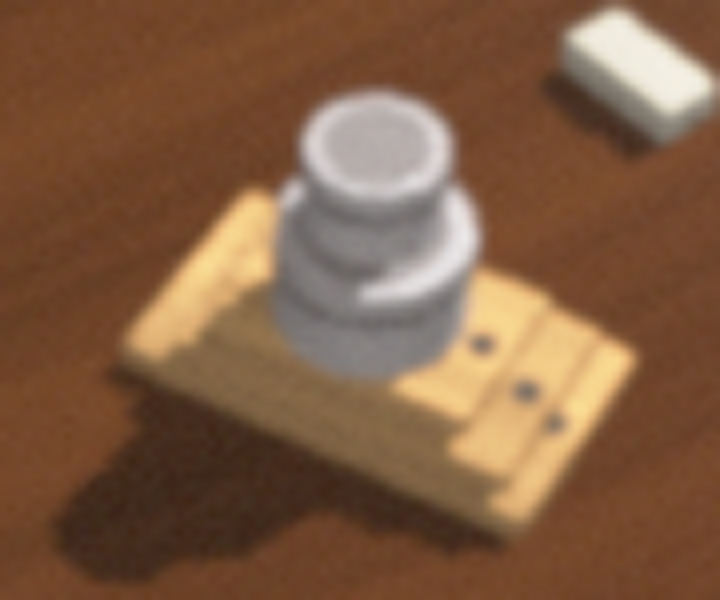

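The crops show small tin on large tin on short, middle and long plywood tags, with the tags aligned at about 27° around (642,-93.5). The three stacked tags are the real ones. Next I refine the tray and tin and set up a move calculator.

```bash
cat >> h.py <<'E'
def go(x,y,z,yaw=None):
    """target TCP mm, yaw deg of tool x line (mod 180) -> row"""
    s=r.observe(); R=Ro.from_quat(s["ee_rot"]).as_matrix(); v=R.T@(np.array([x,y,z])-1000*np.array(s["eef_pos"]))
    cur=np.degrees(np.arctan2(R[1,0],R[0,0])); t=0
    if yaw is not None: t=-np.radians((yaw-cur+90)%180-90)
    return np.round(v,1).tolist()+[round(float(t),3)], "dist",round(float(np.linalg.norm(v))),"cur",np.round(1000*np.array(s["eef_pos"]),1),"yaw",round(cur,1),"F",np.round(s["force"],1),"op",round(s["opening"]*1000,1),"grip",round(s["grasp_force"],1),"t",round(s["time_s"],1)
E
python3 - <<'E'
from h import *
d,W=cap("top")
m=models.silhouettes("top","tray")[0]["region"]
L=[];Rr=[]
for v in range(145,243):
    u=np.flatnonzero(m[v]); L.append((u[0]-.5,v)); Rr.append((u[-1]+.5,v))
for n,e in(("L",L),("R",Rr)):
    p=atz(d,np.array(e),.010)[:,:2]*1000
    k=np.polyfit(p[:,0],p[:,1],1); k=np.polyfit(*p[abs(np.polyval(k,p[:,0])-p[:,1])<2].T,1)
    print(n,"deg",np.degrees(np.arctan(k[0])),"y@564",np.polyval(k,564))
# far / near edges
far=[];near=[]
for u in range(200,246):
    v=np.flatnonzero(m[:,u]); far.append((u,v[0]-.5)); near.append((u,v[-1]+.5))
for n,e,z in(("far",far,.01),("near",near,0.0),("near20",near,.02)):
    p=atz(d,np.array(e),z)[:,:2]*1000; k=np.polyfit(p[:,1],p[:,0],1); print(n,np.degrees(np.arctan(k[0])),"x@203",np.polyval(k,203))
q=W[m]; q=q[(q[:,2]>.017)&(q[:,2]<.024)]; print("tall",len(q),q.mean(0)*1000)
for n,z in(("tin_small",.076),("tin_large",.052)):
    a=W[130:180,320:370].reshape(-1,3); a=a[abs(a[:,2]-z)<.004]; print(n,len(a),np.nanmedian(a,0)*1000,a.min(0)*1000,a.max(0)*1000)
print(go(638,-95,140,27))
E
```

```text
L deg 2.239566610734162 y@564 272.58375458115927
R deg 1.7699053298579641 y@564 129.19860529346857
far -3.1724546330573427 x@203 711.3004131284563
near -1.016169685700306 x@203 421.00215776005126
near20 -1.0161696857002795 x@203 419.03706496474877
tall 154 [423.15171135 191.29982976  20.12097035]
tin_small 166 [639.51083305 -95.63801594  76.118133  ] [ 623.08622735 -111.84801426   72.26321369] [656.04262812 -79.61097569  79.98638451]
tin_large 112 [631.76356062 -97.96185532  52.09387251] [ 618.26164982 -118.31995434   48.23620133] [664.19356432 -73.56153669  55.58623079]
([-535.7, 190.8, 91.3, -0.028], 'dist', 576, 'cur', array([ 235.7, -496.9,  231.3]), 'yaw', np.float64(-154.6), 'F', array([-0.3, -0.2, -0.1]), 'op', 85.3, 'grip', 0.0, 't', 0.7)
```

```bash
python3 -m pendant '[[[-536,191,60,-0.028],[-536,191,60,-0.028],[-536,191,60,-0.028],[-536,191,60,-0.028],[-536,191,60,-0.028],[-536,191,60,-0.028],[-536,191,60,-0.028],[-536,191,60,-0.028],[-536,191,60,-0.028],[-536,191,60,-0.028],[-536,191,60,-0.028],[-536,191,90,-0.028],[-536,191,90,-0.028]]]' 0 20; python3 -c "
from h import *; print(go(638.5,-95,56,27))"
```

```text
time_s: 2.33
eef_pos: [0.6359, -0.0958, 0.1397]
ee_rot: [-0.232, 0.973, 0.001, -0.002]
force: [0.2, 0.3, 0.2]
opening: 0.0854
grasp_force: 0.0
([-3.0, -0.6, 83.7, -0.002], 'dist', 84, 'cur', array([635.9, -95.8, 139.7]), 'yaw', np.float64(-153.1), 'F', array([0.2, 0.3, 0.2]), 'op', 85.4, 'grip', 0.0, 't', 2.3)
```

```bash
python3 -m pendant '[[[-3,-0.6,40,0],[-3,-0.6,70,0],[-3,-0.6,84,0],[-3,-0.6,84,0]]]' && python3 -m pendant '[[[0,0,0,0],[0,0,0,0],[0,0,0,0],[0,0,0,0],[0,0,0,0],[0,0,0,0],[0,0,0,0],[0,0,0,0]]]' 1 25; python3 -c "
from h import *; print(go(456,-40,100))"
```

```text
time_s: 2.82
eef_pos: [0.6409, -0.0945, 0.0578]
ee_rot: [-0.233, 0.972, -0.0, -0.0]
force: [0.7, -0.7, 0.3]
opening: 0.0853
grasp_force: 0.0
time_s: 3.82
eef_pos: [0.6416, -0.0939, 0.0583]
ee_rot: [-0.233, 0.972, -0.0, 0.001]
force: [-1.2, 0.9, 6.3]
opening: 0.0319
grasp_force: 25.1
([140.9, 132.2, -42.0, 0.0], 'dist', 198, 'cur', array([641.6, -93.9,  58.3]), 'yaw', np.float64(-153.0), 'F', array([-1.2,  0.9,  6.3]), 'op', 31.9, 'grip', 25.1, 't', 3.8)
```

```bash
python3 -m pendant '[[[0,0,-20,0],[0,0,-45,0],[0,0,-45,0],[0,0,-45,0]]]'
python3 - <<'E'
from h import *
d,W=cap("scene"); cv2.imwrite("pics/g1.png",cv2.resize(d["frame"][130:290,240:400],None,fx=3.7,fy=3.7,interpolation=cv2.INTER_CUBIC)[:,:,::-1])
print(go(456,-40,100))
E
```

```text
time_s: 4.32
eef_pos: [0.6404, -0.0937, 0.1011]
ee_rot: [-0.233, 0.972, 0.0, -0.001]
force: [0.5, -0.4, -0.2]
opening: 0.0319
grasp_force: 25.0
([139.8, 131.4, 1.3, 0.0], 'dist', 192, 'cur', array([640.2, -93.7, 100.8]), 'yaw', np.float64(-153.0), 'F', array([ 0.2, -0.4, -1.3]), 'op', 31.9, 'grip', 25.0, 't', 4.4)
```

View pics/g1.png

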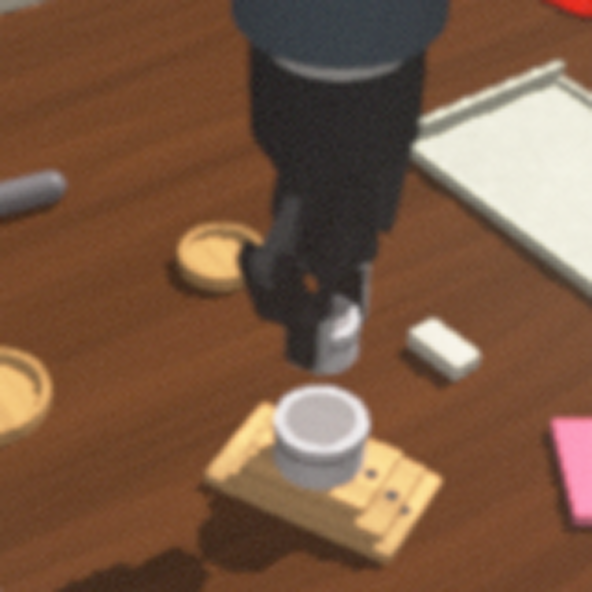

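```bash
python3 -m pendant '[[[137,132,0,0],[137,132,0,0],[137,132,0,0],[137,132,0,0],[137,132,40,0],[137,132,70,0],[137,132,80,0],[137,132,80,0]]]'; python3 -c "
from h import *; print(go(459,-39,12.5))"
```

```text
time_s: 5.38
eef_pos: [0.4593, -0.0386, 0.022]
ee_rot: [-0.233, 0.972, -0.0, -0.001]
force: [-0.1, -0.2, -0.1]
opening: 0.0318
grasp_force: 25.2
([0.4, -0.3, 9.5, 0.0], 'dist', 9, 'cur', array([459.3, -38.6,  22. ]), 'yaw', np.float64(-153.0), 'F', array([-0.1, -0.2, -0.1]), 'op', 31.8, 'grip', 25.2, 't', 5.4)
```

```bash
python3 -m pendant '[[[0.4,-0.3,5,0],[0.4,-0.3,9,0],[0.4,-0.3,9,0],[0.4,-0.3,9,0]]]'
```

```text
time_s: 5.88
eef_pos: [0.4591, -0.0388, 0.0135]
ee_rot: [-0.233, 0.972, -0.0, 0.0]
force: [-0.8, -0.1, -0.6]
opening: 0.0322
grasp_force: 25.2
```

```bash
python3 -m pendant '[[[0,0,1.5,0],[0,0,1.5,0]]]' && python3 -m pendant '[[[0,0,0,0],[0,0,0,0],[0,0,0,0],[0,0,0,0],[0,0,0,0],[0,0,-30,0],[0,0,-80,0],[0,0,-110,0],[0,0,-110,0]]]' 0
python3 - <<'E'
from h import *
d,W=cap("top"); cv2.imwrite("pics/t1.png",cv2.resize(d["frame"][120:260,260:430],None,fx=4,fy=4,interpolation=cv2.INTER_CUBIC)[:,:,::-1])
for (v0,v1,u0,u1,z) in((130,190,315,375,.052),(205,260,300,345,.029)):
    a=W[v0:v1,u0:u1].reshape(-1,3); a=a[abs(a[:,2]-z)<.004]; print(len(a),np.nanmedian(a,0)*1000,a.min(0)*1000,a.max(0)*1000)
print(go(640,-95,110,27))
E
```

```text
time_s: 6.12
eef_pos: [0.4588, -0.0388, 0.0117]
ee_rot: [-0.233, 0.972, 0.0, -0.0]
force: [-0.2, 0.0, -0.4]
opening: 0.0318
grasp_force: 25.2
time_s: 7.25
eef_pos: [0.4607, -0.0386, 0.1243]
ee_rot: [-0.233, 0.972, -0.0, 0.003]
force: [0.0, 0.7, -0.5]
opening: 0.0855
grasp_force: 0.0
  return np.nanmean(a, axis, out=out, keepdims=keepdims)
Traceback (most recent call last):
ValueError: zero-size array to reduction operation minimum which has no identity
```

View pics/t1.png

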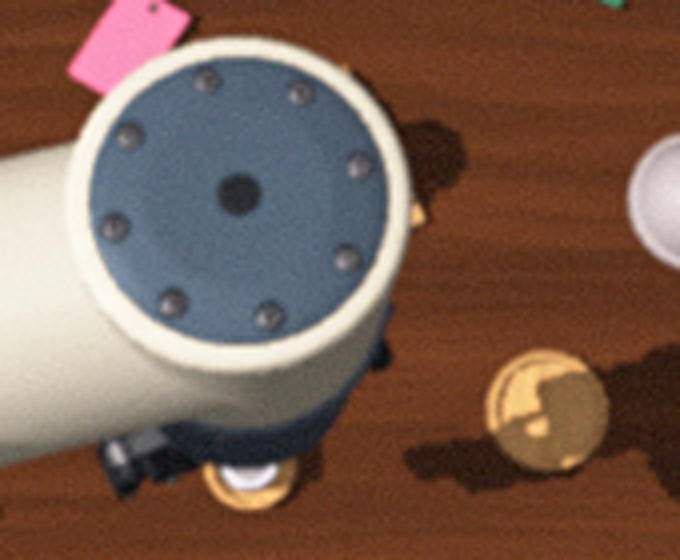

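The arm hides the pile in the top view, but the small tin shows in its dish at (248,472) in the crop. I'll measure with the scene camera instead.

Run:
```python
from h import *
d,W=cap("scene"); cv2.imwrite("pics/s1.png",cv2.resize(d["frame"][160:290,200:400],None,fx=4,fy=4,interpolation=cv2.INTER_CUBIC)[:,:,::-1])
for c,z,h in(((638,-95),.052,.005),((458,-40),.029,.005),((458,-40),.011,.002),((489,-216),.011,.002)):
    a=W.reshape(-1,3); a=a[(abs(a[:,2]-z)<h)&(np.hypot(*(a[:,:2]*1000-c).T)<40)]
    if len(a)>4:
        (x,y),s,_=cv2.minAreaRect((a[:,:2]*1000).astype(np.float32)); print(len(a),np.nanmedian(a,0)*1000,x,y,s)
print(go(640,-95,110,27))
```

```text
386 [ 646.17463394 -100.96449857   51.75680536] 644.9027099609375 -99.40336608886719 (45.3511848449707, 46.95086669921875)
130 [461.49782533 -43.69055015  28.9449365 ] 458.5401611328125 -42.31615447998047 (31.752840042114258, 32.839385986328125)
83 [469.8554092  -52.9878762   10.43041489] 463.1619567871094 -45.3697509765625 (50.55473327636719, 43.999237060546875)
143 [ 491.21776694 -218.50754877   10.3821    ] 491.1969909667969 -218.06590270996094 (67.61752319335938, 70.44012451171875)
([-136.2, -132.4, 11.5, -0.001], 'dist', 190, 'cur', array([458.6, -38.7, 121.6]), 'yaw', np.float64(-153.0), 'F', array([-0.6,  0.9, -0.2]), 'op', 85.3, 'grip', 0.0, 't', 7.3)
```

View pics/s1.png

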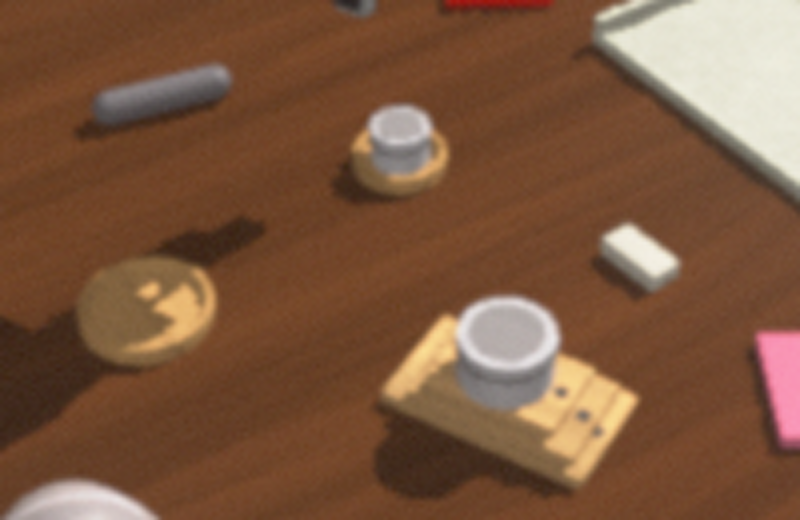

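The small tin sits inside its small dish at (400,140) in the crop. The large tin is standing alone on the tags at (507,350).

```bash
python3 -m pendant '[[[-137,-131,0,0],[-137,-131,0,0],[-137,-131,0,0],[-137,-131,0,0],[-137,-131,30,0],[-137,-131,60,0],[-137,-131,80,0],[-137,-131,80,0]]]' 0; python3 -c "
from h import *; print(go(642,-96.5,32,27))"
```

```text
time_s: 8.35
eef_pos: [0.638, -0.0933, 0.0391]
ee_rot: [-0.233, 0.972, 0.001, -0.003]
force: [0.6, -0.2, 0.8]
opening: 0.0855
grasp_force: 0.0
([-2.2, -4.7, 7.1, -0.001], 'dist', 9, 'cur', array([638. , -93.3,  39.1]), 'yaw', np.float64(-153.0), 'F', array([ 0.6, -0.2,  0.8]), 'op', 85.5, 'grip', 0.0, 't', 8.3)
```

```bash
python3 -m pendant '[[[-2,-4.5,4,0],[-2,-4.5,7,0],[-2,-4.5,7,0]]]' 0 && python3 -m pendant '[[[0,0,0,0],[0,0,0,0],[0,0,0,0],[0,0,0,0],[0,0,0,0],[0,0,0,0],[0,0,0,0]]]' 1 25 && python3 -m pendant '[[[0,0,-20,0],[0,0,-60,0],[0,0,-60,0]]]'; python3 -c "
from h import *; print(go(491,-215,92,27))"
```

```text
time_s: 8.72
eef_pos: [0.6444, -0.0966, 0.035]
ee_rot: [-0.233, 0.972, 0.0, 0.0]
force: [0.6, -0.1, 0.5]
opening: 0.0854
grasp_force: 0.0
time_s: 9.6
eef_pos: [0.6445, -0.0965, 0.0352]
ee_rot: [-0.233, 0.972, -0.0, 0.0]
force: [-1.0, 1.0, 5.0]
opening: 0.0461
grasp_force: 26.2
time_s: 9.98
eef_pos: [0.6461, -0.0968, 0.0977]
ee_rot: [-0.233, 0.972, -0.001, 0.003]
force: [-0.4, -0.2, -1.4]
opening: 0.0459
grasp_force: 26.0
([191.9, -35.0, 4.9, -0.0], 'dist', 195, 'cur', array([646.1, -96.8,  97.7]), 'yaw', np.float64(-153.0), 'F', array([-0.4, -0.2, -1.4]), 'op', 45.9, 'grip', 26.0, 't', 10.0)
```

```bash
python3 -m pendant '[[[192,-35,0,0],[192,-35,0,0],[192,-35,0,0],[192,-35,0,0],[192,-35,30,0],[192,-35,60,0],[192,-35,70,0],[192,-35,70,0]]]'; python3 -c "
from h import *; print(go(491,-215,17,27))"
```

```text
time_s: 10.98
eef_pos: [0.4888, -0.2146, 0.0241]
ee_rot: [-0.233, 0.972, 0.0, -0.001]
force: [0.9, -0.3, -1.5]
opening: 0.0458
grasp_force: 26.1
([-1.8, -1.3, 7.1, -0.0], 'dist', 7, 'cur', array([ 488.8, -214.6,   24.1]), 'yaw', np.float64(-153.0), 'F', array([ 0.9, -0.3, -1.5]), 'op', 45.8, 'grip', 26.1, 't', 11.0)
```

```bash
python3 -m pendant '[[[-2,-1.3,4,0],[-2,-1.3,7.5,0],[-2,-1.3,7.5,0]]]' && python3 -m pendant '[[[0,0,0,0],[0,0,0,0],[0,0,0,0],[0,0,0,0],[0,0,0,0],[0,0,-30,0],[0,0,-80,0],[0,0,-80,0]]]' 0
python3 - <<'E'
from h import *
ds,Ws=cap("scene");d,W=cap("top")
for n,z in [("tag_long",.008),("tag_middle",.016),("tag_short",.024)]:
    for c,D,X in(("top",d,W),("scene",ds,Ws)):
      for s in models.silhouettes(c,n)[:4]:
        m=s["region"]; q=rect(m,D,z)
        if np.hypot(q[0][0]-640,q[0][1]+95)<50: print(n,c,round(s["conf"],2),m.sum(),*q)
a=cv2.resize(ds["frame"][170:290,200:380],None,fx=4,fy=4,interpolation=cv2.INTER_CUBIC)
b=cv2.resize(d["frame"][125:195,300:390],None,fx=4,fy=4,interpolation=cv2.INTER_CUBIC); a[:280,:]=a[:280,:]; 
cv2.imwrite("pics/s2.png",a[:,:,::-1])
print(go(642,-93.5,60,27))
E
```

```text
time_s: 11.35
eef_pos: [0.4914, -0.215, 0.0174]
ee_rot: [-0.233, 0.972, 0.0, 0.0]
force: [0.8, 0.5, -0.9]
opening: 0.0457
grasp_force: 26.1
time_s: 12.35
eef_pos: [0.4943, -0.2159, 0.1016]
ee_rot: [-0.234, 0.972, -0.002, 0.004]
force: [0.5, 0.2, 0.3]
opening: 0.0854
grasp_force: 0.0
tag_long scene 0.74 417 [646.7 -99.4] [112.   66.4] 26.7
tag_middle scene 0.92 333 [ 650.3 -100.7] [90.3 56.8] 29.8
tag_short scene 0.63 754 [645.9 -98.4] [73.7 52.6] 27.5
([-189.8, 39.7, 36.2, -0.0], 'dist', 197, 'cur', array([ 490.9, -215. ,   96.4]), 'yaw', np.float64(-153.0), 'F', array([ 0.2, -0.1,  0.6]), 'op', 85.8, 'grip', 0.0, 't', 12.8)
```

View pics/s2.png

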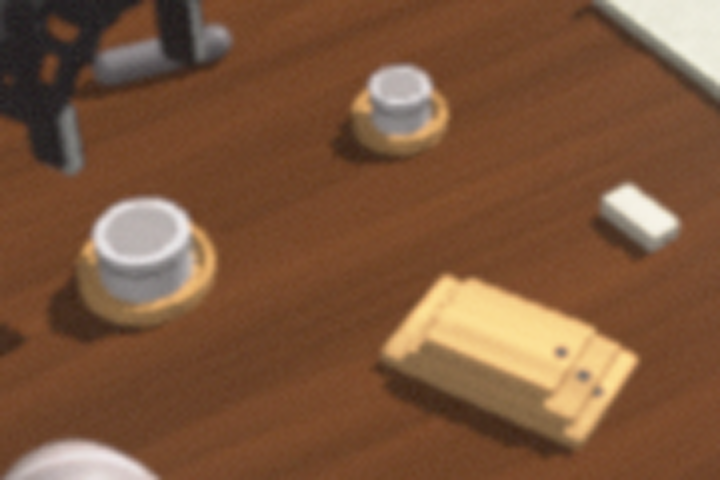

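Both tins stand in their dishes at (140,240) and (400,100), and the tags are undisturbed. Next is the short tag.

```bash
python3 -m pendant '[[[-190,40,0,0],[-190,40,0,0],[-190,40,0,0],[-190,40,30,0],[-190,40,60,0],[-190,40,60,0],[-190,40,60,0]]]' 0; python3 -c "
from h import *; print(go(642.5,-94.5,16,27))"
```

```text
time_s: 13.62
eef_pos: [0.6432, -0.0936, 0.0384]
ee_rot: [-0.233, 0.972, -0.0, 0.001]
force: [-0.8, -0.4, 0.4]
opening: 0.0852
grasp_force: 0.0
([1.0, -0.4, 22.4, -0.0], 'dist', 22, 'cur', array([643.2, -93.6,  38.4]), 'yaw', np.float64(-153.0), 'F', array([-0.8, -0.4,  0.4]), 'op', 85.2, 'grip', 0.0, 't', 13.6)
```

```bash
python3 -m pendant '[[[1,-0.4,12,0],[1,-0.4,22,0],[1,-0.4,22,0],[1,-0.4,22,0]]]' 0 && python3 -m pendant '[[[0,0,0,0],[0,0,0,0],[0,0,0,0],[0,0,0,0],[0,0,0,0],[0,0,0,0],[0,0,0,0]]]' 1 25 ; python3 -c "
from h import *; print(go(642.5,-94.5,16,27))"
```

```text
time_s: 14.12
eef_pos: [0.642, -0.0941, 0.0155]
ee_rot: [-0.233, 0.972, -0.0, 0.0]
force: [0.2, -0.4, 0.3]
opening: 0.0857
grasp_force: 0.0
time_s: 15.0
eef_pos: [0.6422, -0.094, 0.0157]
ee_rot: [-0.233, 0.972, -0.0, 0.0]
force: [-0.4, 1.0, 5.2]
opening: 0.0447
grasp_force: 26.5
([-0.1, -0.5, -0.3, -0.0], 'dist', 1, 'cur', array([642.2, -94. ,  15.7]), 'yaw', np.float64(-153.0), 'F', array([-0.4,  1. ,  5.2]), 'op', 44.7, 'grip', 26.5, 't', 15.0)
```

```bash
python3 -m pendant '[[[0,0,-20,0],[0,0,-60,0],[0,0,-60,0]]]'
python3 - <<'E'
from h import *
ds,Ws=cap("scene"); cv2.imwrite("pics/g2.png",cv2.resize(ds["frame"][130:290,240:400],None,fx=3.7,fy=3.7,interpolation=cv2.INTER_CUBIC)[:,:,::-1])
print(go(466,197.5,76,2))
E
```

```text
time_s: 15.38
eef_pos: [0.6438, -0.0942, 0.0784]
ee_rot: [-0.233, 0.972, -0.001, 0.003]
force: [0.5, 1.1, -1.4]
opening: 0.0455
grasp_force: 26.0
([25.1, 339.8, -0.0, 0.436], 'dist', 341, 'cur', array([642.4, -94. ,  76.2]), 'yaw', np.float64(-153.0), 'F', array([-0.1,  0.1, -2. ]), 'op', 45.4, 'grip', 26.0, 't', 15.4)
```

View pics/g2.png

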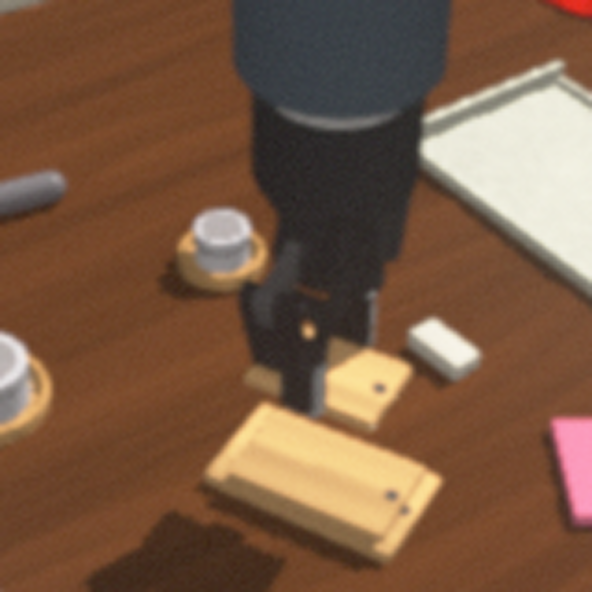

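The short tag is held level, and the middle and long tags remain in place.

```bash
python3 -m pendant '[[[25,340,0,0.436],[25,340,0,0.436],[25,340,0,0.436],[25,340,0,0.436],[25,340,0,0.436],[25,340,0,0.436],[25,340,20,0.436],[25,340,50,0.436],[25,340,50,0.436],[25,340,50,0.436]]]'; python3 -c "
from h import *; print(go(466,197.5,7,2))"
```

```text
time_s: 16.68
eef_pos: [0.4656, 0.1975, 0.0256]
ee_rot: [-0.017, 1.0, -0.0, -0.0]
force: [-0.5, 0.1, -0.2]
opening: 0.0452
grasp_force: 26.0
([-0.4, 0.0, 18.6, -0.0], 'dist', 19, 'cur', array([465.6, 197.5,  25.6]), 'yaw', np.float64(-178.0), 'F', array([-0.5,  0.1, -0.2]), 'op', 45.2, 'grip', 26.0, 't', 16.7)
```

```bash
python3 -m pendant '[[[0,0,10,0],[0,0,17,0],[0,0,18.5,0],[0,0,18.5,0],[0,0,18.5,0]]]'; python3 -c "
from h import *; print(go(466,197.5,7,2))"
```

```text
time_s: 17.3
eef_pos: [0.4655, 0.1977, 0.007]
ee_rot: [-0.017, 1.0, 0.0, 0.0]
force: [-0.6, 0.4, -0.2]
opening: 0.0451
grasp_force: 26.0
([-0.5, -0.2, 0.0, -0.0], 'dist', 1, 'cur', array([465.5, 197.7,   7. ]), 'yaw', np.float64(-178.0), 'F', array([-0.6,  0.4, -0.2]), 'op', 45.1, 'grip', 26.0, 't', 17.3)
```

```bash
python3 -m pendant '[[[0,0,0.7,0],[0,0,0.7,0]]]' && python3 -m pendant '[[[0,0,0,0],[0,0,0,0],[0,0,0,0],[0,0,0,0],[0,0,0,0],[0,0,-30,0],[0,0,-80,0],[0,0,-80,0]]]' 0; python3 -c "
from h import *; print(go(642.5,-94.5,87,27))"
```

```text
time_s: 17.55
eef_pos: [0.4654, 0.1976, 0.0061]
ee_rot: [-0.017, 1.0, 0.0, 0.0]
force: [0.7, -0.1, -1.0]
opening: 0.0453
grasp_force: 26.0
time_s: 18.55
eef_pos: [0.4679, 0.1992, 0.0901]
ee_rot: [-0.018, 1.0, 0.002, 0.004]
force: [-0.8, 0.1, 0.0]
opening: 0.0852
grasp_force: 0.0
([-164.1, -299.8, 3.0, -0.436], 'dist', 342, 'cur', array([467.9, 199.2,  90.1]), 'yaw', np.float64(-178.0), 'F', array([-0.8,  0.1,  0. ]), 'op', 85.2, 'grip', 0.0, 't', 18.6)
```

```bash
python3 -m pendant '[[[-167,-298,0,-0.436],[-167,-298,0,-0.436],[-167,-298,0,-0.436],[-167,-298,0,-0.436],[-167,-298,0,-0.436],[-167,-298,0,-0.436],[-167,-298,40,-0.436],[-167,-298,50,-0.436],[-167,-298,50,-0.436]]]' 0
python3 - <<'E'
from h import *
ds,Ws=cap("scene");d,W=cap("top")
for c,D in(("top",d),("scene",ds)):
  for n,z in(("tag_short",.014),("tag_middle",.016),("tag_long",.008)):
    for s in models.silhouettes(c,n)[:5]:
        m=s["region"]; q=rect(m,D,z); print(n,c,round(s["conf"],2),m.sum(),*q)
cv2.imwrite("pics/t3.png",cv2.resize(d["frame"][120:260,180:350],None,fx=4,fy=4,interpolation=cv2.INTER_CUBIC)[:,:,::-1])
print(go(642.5,-94.5,7.5,27))
E
```

```text
time_s: 19.68
eef_pos: [0.6419, -0.0941, 0.0354]
ee_rot: [-0.234, 0.972, 0.0, -0.001]
force: [-0.3, 0.3, 0.8]
opening: 0.0856
grasp_force: 0.0
tag_short top 0.77 565 [ 455.2 -345.9] [69.9 44.4] 64.3
tag_short top 0.76 301 [714.7  31.7] [67.9 43.3] -27.4
tag_middle top 0.79 437 [ 627.8 -102.9] [54.2 52.7] 25.5
tag_long top 0.48 147 [ 598.6 -106.6] [66.2 33.7] 85.4
tag_short scene 0.91 604 [726.3  26.6] [73.3 46.7] -32.8
tag_short scene 0.57 396 [470.6 190.7] [78.4 57.3] 2.1
tag_middle scene 0.87 810 [649.6 -99.1] [91.1 58.1] 27.8
tag_long scene 0.91 356 [ 647.  -101.1] [111.7  63.1] 27.8
([0.6, -0.1, 29.4, -0.0], 'dist', 29, 'cur', array([643. , -94.1,  36.9]), 'yaw', np.float64(-153.0), 'F', array([-1.2, -0.4, -0.8]), 'op', 85.3, 'grip', 0.0, 't', 20.1)
```

View pics/t3.png

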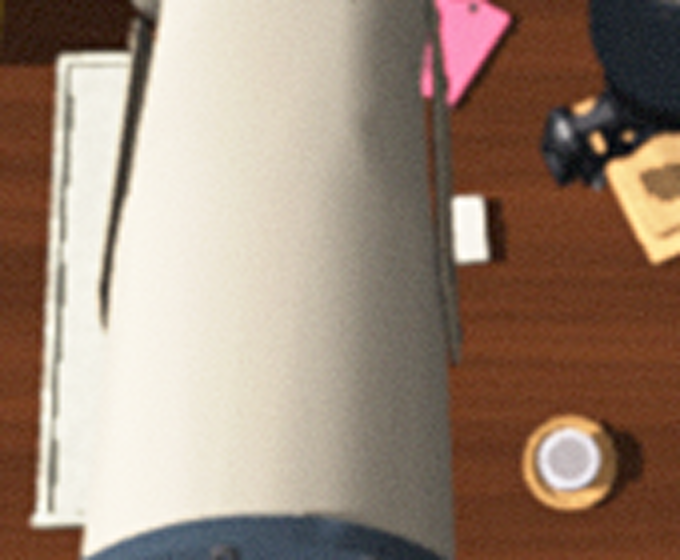

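The arm blocks the tray from above here, so I go on: grasp the middle tag and check the short one on the way.

```bash
python3 -m pendant '[[[0.5,0,15,0],[0.5,0,26,0],[0.5,0,30,0],[0.5,0,30,0],[0.5,0,30,0]]]' 0 && python3 -m pendant '[[[0,0,0,0],[0,0,0,0],[0,0,0,0],[0,0,0,0],[0,0,0,0],[0,0,0,0],[0,0,0,0]]]' 1 25 && python3 -m pendant '[[[0,0,-20,0],[0,0,-60,0],[0,0,-60,0],[0,0,-60,0],[0,0,-60,0]]]'
python3 - <<'E'
from h import *
ds,Ws=cap("scene"); cv2.imwrite("pics/g3.png",cv2.resize(ds["frame"][130:290,240:420],None,fx=3.7,fy=3.7,interpolation=cv2.INTER_CUBIC)[:,:,::-1])
print(go(525.5,199.5,66,2))
E
```

```text
time_s: 20.7
eef_pos: [0.6425, -0.0946, 0.0064]
ee_rot: [-0.233, 0.972, -0.0, 0.0]
force: [-0.4, -0.6, -0.5]
opening: 0.0855
grasp_force: 0.0
time_s: 21.58
eef_pos: [0.6426, -0.0946, 0.0066]
ee_rot: [-0.233, 0.972, -0.0, 0.0]
force: [-0.2, 0.5, 4.8]
opening: 0.0528
grasp_force: 26.9
time_s: 22.2
eef_pos: [0.6412, -0.0945, 0.0645]
ee_rot: [-0.233, 0.972, 0.0, -0.001]
force: [-0.2, -1.0, -0.1]
opening: 0.0531
grasp_force: 26.4
([-30.1, 314.6, -1.0, 0.436], 'dist', 316, 'cur', array([641.3, -94.6,  64.7]), 'yaw', np.float64(-153.0), 'F', array([ 0.3,  0.6, -0.3]), 'op', 53.1, 'grip', 26.4, 't', 22.2)
```

View pics/g3.png

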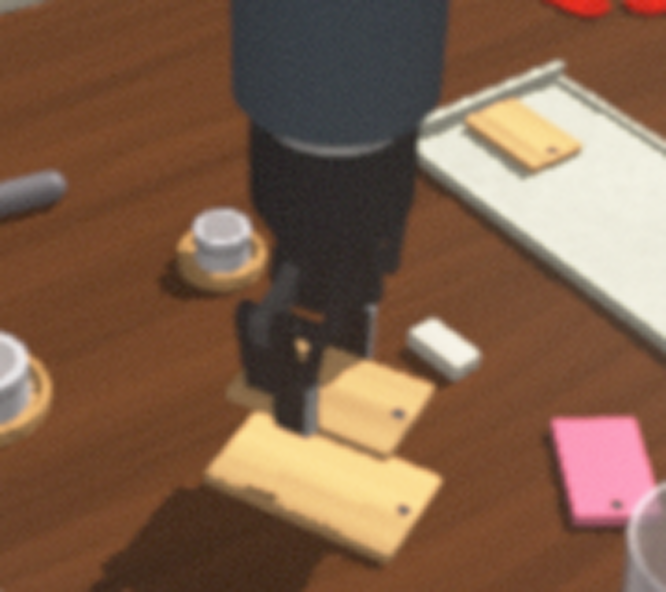

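The middle tag is held level and the long tag is alone on the table. The short tag lies flat by the tall wall at (523,135). I measure it in the scene view relative to the tray.

Run:
```python
from h import *
d,W=cap("scene"); f=d["frame"].astype(int)
print("corners",np.round(atz(d,np.array([[467,128],[512,98],[580,145],[530,172]])/3.7+[240,130],.014)[:,:2]*1000,1).tolist())
reg=np.zeros((400,640),bool); reg[145:185,355:405]=1
m=reg&(f[...,0]-f[...,2]>50)&(abs(W[...,2]-.014)<.0035)&(W[...,1]>.13)
print(m.sum(),rect(m,d,.014))
print("tall wall",[np.round(np.nanmedian(q,0)*1000,1) for q in [W[(W[...,2]>.0175)&(W[...,2]<.024)&(abs(W[...,0]-.425)<.02)&(abs(W[...,1]-.2)<.07)]]])
```

```text
corners [[445.4, 165.7], [434.4, 215.2], [502.5, 216.4], [507.1, 168.3]]
318 (array([468. , 192.2]), array([75.5, 47.9]), 2.2)
tall wall [array([425. , 197.7,  19.2])]
```

```bash
python3 -m pendant '[[[0,0,-40,0],[464,-162,-40,0],[464,-162,-40,0],[464,-162,-40,0],[464,-162,-40,0],[464,-162,-40,0],[464,-162,-40,0],[464,-162,-40,0],[464,-162,-40,0],[464,-162,-40,0],[464,-162,-40,0]]]'
python3 - <<'E'
from h import *
d,W=cap("top")
for n,z in(("tag_short",.014),("tag_long",.008),("tag_middle",.1)):
    for s in models.silhouettes("top",n)[:5]:
        m=s["region"]; q=rect(m,d,z); print(n,round(s["conf"],2),np.round(s["at"]),m.sum(),*q)
f=d["frame"].astype(int); reg=np.zeros((400,640),bool); reg[195:250,190:255]=1
m=reg&(f[...,0]-f[...,2]>50); print(m.sum(),rect(m,d,.014))
q=W[reg&(W[...,2]>.017)&(W[...,2]<.024)]; print("tall",len(q),q.mean(0)*1000)
cv2.imwrite("pics/t4.png",cv2.resize(d["frame"][160:260,180:300],None,fx=6,fy=6,interpolation=cv2.INTER_CUBIC)[:,:,::-1])
print(go(525.5,199.5,105,2))
E
```

```text
time_s: 23.68
eef_pos: [0.3019, -0.4493, 0.1057]
ee_rot: [-0.233, 0.973, 0.0, -0.0]
force: [0.2, 0.1, -0.5]
opening: 0.0531
grasp_force: 26.6
tag_short 0.83 [453. 237.] 561 [ 455.5 -346.3] [68.2 45.5] 64.5
tag_short 0.75 [221. 228.] 583 [465.1 195.3] [70. 47.] 3.5
tag_short 0.6 [290. 130.] 493 [716.4  35.6] [70.9 47. ] -31.5
tag_short 0.59 [257. 287.] 634 [339.5 109.3] [71.3 46.6] 60.9
tag_long 0.64 [346. 161.] 1096 [640.5 -93.4] [109.9  63.2] 27.0
tag_middle 0.35 [394. 218.] 369 [ 476.5 -202.2] [45.1 43.4] -46.0
617 (array([496.3, 222. ]), array([156.8,  73.7]), 38.3)
tall 116 [433.16013267 186.71896067  19.75409305]
([-493.2, 475.9, 1.1, 0.438], 'dist', 685, 'cur', array([ 303. , -448.8,  106. ]), 'yaw', np.float64(-152.9), 'F', array([-0.3, -0.3,  0.2]), 'op', 53.3, 'grip', 26.6, 't', 23.9)
```

View pics/t4.png

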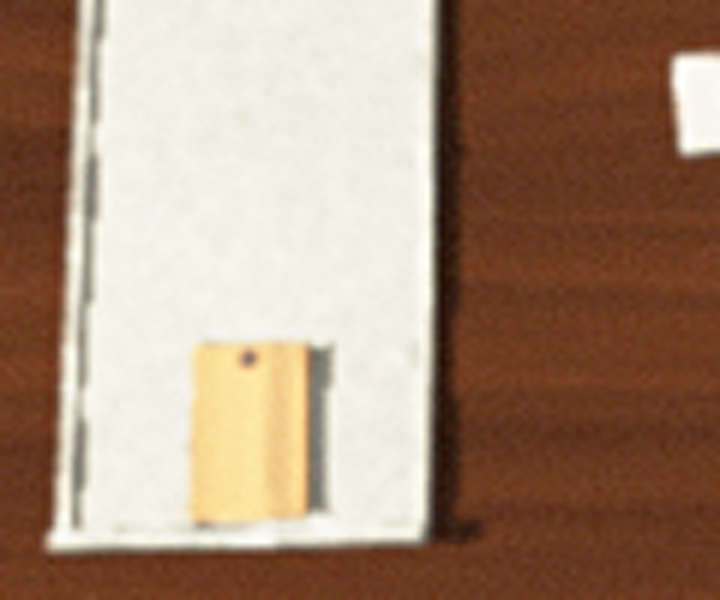

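The short tag lies at (250,432) in the crop, centred and parallel, with its end about 4 mm from the tall wall. Next I place the middle tag.

```bash
python3 -m pendant '[[[-492,476,0,0.437],[-492,476,0,0.437],[-492,476,0,0.437],[-492,476,0,0.437],[-492,476,0,0.437],[-492,476,0,0.437],[-492,476,0,0.437],[-492,476,0,0.437],[-492,476,0,0.437],[-492,476,0,0.437],[-492,476,0,0.437],[-492,476,30,0.437],[-492,476,70,0.437],[-492,476,70,0.437],[-492,476,70,0.437]]]'  - 20; python3 -c "
from h import *; print(go(524.5,199.7,14,2))"
```

```text
time_s: 25.75
eef_pos: [0.5255, 0.1985, 0.0377]
ee_rot: [-0.017, 1.0, 0.0, 0.001]
force: [-0.2, -0.3, -1.0]
opening: 0.0529
grasp_force: 26.6
([1.0, 1.2, 23.7, 0.0], 'dist', 24, 'cur', array([525.5, 198.5,  37.7]), 'yaw', np.float64(-178.0), 'F', array([-0.2, -0.3, -1. ]), 'op', 52.9, 'grip', 26.6, 't', 25.8)
```

```bash
python3 -m pendant '[[[1,1.2,10,0],[1,1.2,20,0],[1,1.2,23,0],[1,1.2,23,0],[1,1.2,23,0]]]'; python3 -c "
from h import *; print(go(524.5,199.7,11,2))"
```

```text
time_s: 26.38
eef_pos: [0.5239, 0.1991, 0.0133]
ee_rot: [-0.017, 1.0, 0.0, 0.0]
force: [-0.4, 0.1, 0.2]
opening: 0.0532
grasp_force: 26.6
([-0.6, 0.5, 2.3, -0.001], 'dist', 2, 'cur', array([523.9, 199.1,  13.3]), 'yaw', np.float64(-178.1), 'F', array([-0.4,  0.1,  0.2]), 'op', 53.2, 'grip', 26.6, 't', 26.4)
```

```bash
python3 -m pendant '[[[0,0,1,0],[0,0,2,0],[0,0,2.5,0],[0,0,2.5,0]]]' && python3 -m pendant '[[[0,0,0,0],[0,0,0,0],[0,0,0,0],[0,0,0,0],[0,0,0,0],[0,0,-30,0],[0,0,-80,0],[0,0,-80,0],[0,0,-80,0]]]' 0;  python3 - <<'E'
from h import *
ds,Ws=cap("scene"); cv2.imwrite("pics/s5.png",cv2.resize(ds["frame"][130:250,330:490],None,fx=4.5,fy=4.5,interpolation=cv2.INTER_CUBIC)[:,:,::-1])
print(go(642,-94.5,88,27))
E
```

```text
time_s: 26.88
eef_pos: [0.5243, 0.1992, 0.0119]
ee_rot: [-0.017, 1.0, 0.0, 0.001]
force: [-1.9, -0.5, 8.2]
opening: 0.053
grasp_force: 27.4
time_s: 28.0
eef_pos: [0.5234, 0.1991, 0.0904]
ee_rot: [-0.017, 1.0, 0.0, -0.0]
force: [-0.2, 0.8, -0.0]
opening: 0.0855
grasp_force: 0.0
([-109.1, -297.1, 1.7, -0.438], 'dist', 317, 'cur', array([523. , 198.8,  89.7]), 'yaw', np.float64(-178.1), 'F', array([-1.1, -0.3, -0.6]), 'op', 85.7, 'grip', 0.0, 't', 28.1)
```

View pics/s5.png

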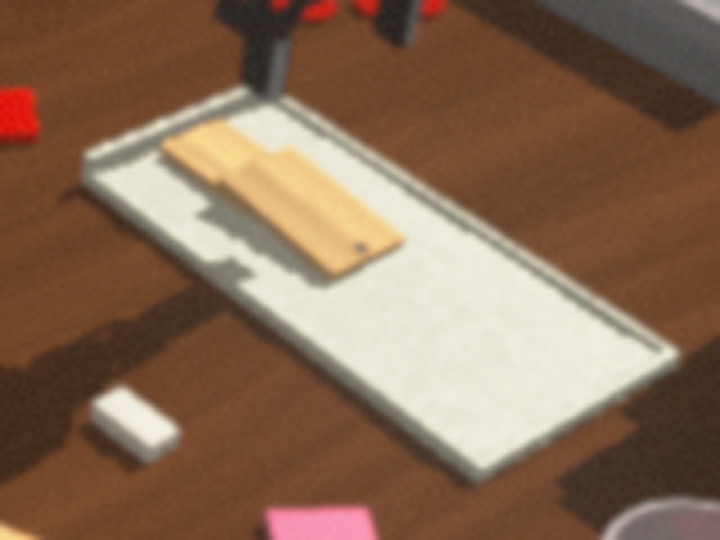

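The middle tag lies with its end on the short tag at (250,170), in line with it. Now the long tag.

```bash
python3 -m pendant '[[[-109,-297,0,-0.437],[-109,-297,0,-0.437],[-109,-297,0,-0.437],[-109,-297,0,-0.437],[-109,-297,0,-0.437],[-109,-297,0,-0.437],[-109,-297,40,-0.437],[-109,-297,70,-0.437],[-109,-297,70,-0.437],[-109,-297,70,-0.437]]]' 0; python3 -c "
from h import *; print(go(642,-94,-2.5,27))"
```

```text
time_s: 29.3
eef_pos: [0.6433, -0.0938, 0.0215]
ee_rot: [-0.234, 0.972, -0.0, 0.0]
force: [0.5, 0.3, 0.2]
opening: 0.0857
grasp_force: 0.0
([1.2, 0.4, 24.0, 0.0], 'dist', 24, 'cur', array([643.3, -93.8,  21.5]), 'yaw', np.float64(-153.0), 'F', array([0.5, 0.3, 0.2]), 'op', 85.7, 'grip', 0.0, 't', 29.3)
```

```bash
python3 -m pendant '[[[1,0.4,12,0],[1,0.4,21,0],[1,0.4,24,0],[1,0.4,24,0],[1,0.4,24,0]]]' 0 && python3 -m pendant '[[[0,0,0,0],[0,0,0,0],[0,0,0,0],[0,0,0,0],[0,0,0,0],[0,0,0,0],[0,0,0,0]]]' 1 25 && python3 -m pendant '[[[0,0,-20,0],[0,0,-60,0],[0,0,-110,0],[0,0,-110,0],[0,0,-110,0]]]'; python3 -c "
from h import *; print(go(302,-450,107,27))"
```

```text
time_s: 29.92
eef_pos: [0.6418, -0.0942, -0.0031]
ee_rot: [-0.233, 0.972, -0.0, 0.0]
force: [0.2, -0.0, -0.7]
opening: 0.0853
grasp_force: 0.0
time_s: 30.8
eef_pos: [0.6419, -0.0942, -0.0029]
ee_rot: [-0.233, 0.972, -0.0, 0.0]
force: [-0.5, 1.1, 5.2]
opening: 0.0609
grasp_force: 27.8
time_s: 31.42
eef_pos: [0.6408, -0.0939, 0.1054]
ee_rot: [-0.233, 0.972, 0.001, -0.001]
force: [-0.7, 0.8, -0.9]
opening: 0.0608
grasp_force: 27.4
([463.4, -163.9, -1.2, -0.001], 'dist', 492, 'cur', array([640.8, -93.9, 105.4]), 'yaw', np.float64(-153.0), 'F', array([-0.7,  0.8, -0.9]), 'op', 60.8, 'grip', 27.4, 't', 31.4)
```

```bash
python3 -m pendant '[[[463,-164,0,0],[463,-164,0,0],[463,-164,0,0],[463,-164,0,0],[463,-164,0,0],[463,-164,0,0],[463,-164,0,0],[463,-164,0,0],[463,-164,0,0],[463,-164,0,0]]]'
python3 - <<'E'
from h import *
d,W=cap("top")
for n,z in(("tag_short",.014),("tag_middle",.018)):
    for s in models.silhouettes("top",n)[:5]:
        m=s["region"]; q=rect(m,d,z); print(n,round(s["conf"],2),np.round(s["at"]),m.sum(),*q)
cv2.imwrite("pics/t6.png",cv2.resize(d["frame"][130:260,180:300],None,fx=4.6,fy=4.6,interpolation=cv2.INTER_CUBIC)[:,:,::-1])
print(go(604,202,105,2))
E
```

```text
time_s: 32.67
eef_pos: [0.3026, -0.4497, 0.1051]
ee_rot: [-0.233, 0.973, 0.001, -0.001]
force: [0.7, 0.0, -0.6]
opening: 0.0608
grasp_force: 27.4
tag_short 0.92 [453. 239.] 555 [ 455.8 -347.4] [68.1 46.5] 64.3
tag_short 0.73 [257. 290.] 591 [340.2 108.7] [71. 44.] 58.5
tag_short 0.7 [220. 236.] 440 [456.3 196.1] [52.2 44.7] 3.0
tag_short 0.56 [291. 129.] 494 [716.4  36.1] [71.7 46.7] -32.8
tag_middle 0.88 [220. 207.] 790 [524.6 198.6] [84.6 54.8] 0.3
([-563.6, 443.6, 1.4, 0.437], 'dist', 717, 'cur', array([ 303.9, -449.4,  106.1]), 'yaw', np.float64(-152.9), 'F', array([ 0.3,  0.1, -0.5]), 'op', 60.9, 'grip', 27.4, 't', 32.8)
```

View pics/t6.png

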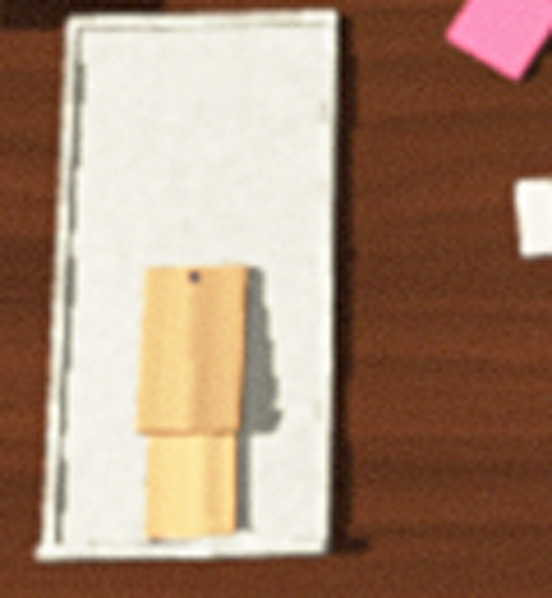

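Run:
```python
from h import *
d,W=cap("top")
p=lambda u,v,z:np.round(atz(d,[[180+u/4.6,130+v/4.6]],z)[0]*1000,1)
print("mid far L,R",p(147,266,.014),p(248,266,.014),"mid near",p(137,432,.022),p(238,432,.022),"short near",p(148,538,.014),p(235,536,.014))
print(go(604,202,105,2))
```

```text
mid far L,R [570.6 225.5  14. ] [570.8 172.7  14. ] mid near [481.7 223.   22. ] [482.  171.6  22. ] short near [428.8 216.2  14. ] [430.  172.2  14. ]
([-563.6, 443.6, 1.5, 0.438], 'dist', 717, 'cur', array([ 304. , -449.5,  106.3]), 'yaw', np.float64(-152.9), 'F', array([-0.1,  0.4, -0.6]), 'op', 61.1, 'grip', 27.4, 't', 32.9)
```

```bash
python3 -m pendant '[[[-564,443,0,0.438],[-564,443,0,0.438],[-564,443,0,0.438],[-564,443,0,0.438],[-564,443,0,0.438],[-564,443,0,0.438],[-564,443,0,0.438],[-564,443,0,0.438],[-564,443,0,0.438],[-564,443,0,0.438],[-564,443,0,0.438],[-564,443,0,0.438],[-564,443,30,0.438],[-564,443,70,0.438],[-564,443,70,0.438],[-564,443,70,0.438]]]'; python3 -c "
from h import *; print(go(605,202,14,2))"
```

```text
time_s: 34.88
eef_pos: [0.6058, 0.201, 0.0382]
ee_rot: [-0.017, 1.0, 0.0, 0.001]
force: [-0.6, -0.9, -0.0]
opening: 0.0613
grasp_force: 27.6
([0.8, 1.0, 24.2, -0.001], 'dist', 24, 'cur', array([605.8, 201. ,  38.2]), 'yaw', np.float64(-178.0), 'F', array([-0.6, -0.9, -0. ]), 'op', 61.3, 'grip', 27.6, 't', 34.9)
```

```bash
python3 -m pendant '[[[0.6,1,10,0],[0.6,1,20,0],[0.6,1,24,0],[0.6,1,24,0],[0.6,1,24,0]]]'; python3 -m pendant '[[[0,0,1.5,0],[0,0,3,0],[0,0,3,0],[0,0,3,0]]]'
```

```text
time_s: 35.5
eef_pos: [0.6046, 0.2013, 0.0129]
ee_rot: [-0.016, 1.0, 0.0, 0.0]
force: [-0.5, -1.0, 0.3]
opening: 0.0612
grasp_force: 27.8
time_s: 36.0
eef_pos: [0.605, 0.2015, 0.01]
ee_rot: [-0.016, 1.0, 0.0, 0.001]
force: [0.4, 0.3, 3.3]
opening: 0.0609
grasp_force: 28.2
```

Contact is light. I release, retreat and inspect.

```bash
python3 -m pendant '[[[0,0,0,0],[0,0,0,0],[0,0,0,0],[0,0,0,0],[0,0,0,0],[0,0,-30,0],[0,0,-80,0],[0,0,-130,0],[290,-300,-130,0],[290,-300,-130,0],[290,-300,-130,0],[290,-300,-130,0],[290,-300,-130,0],[290,-600,-130,0],[290,-600,-130,0],[290,-600,-130,0],[290,-600,-130,0],[290,-600,-130,0],[290,-600,-130,0]]]' 0;  python3 - <<'E'
from h import *
d,W=cap("top");ds,Ws=cap("scene")
R=lambda f,f_:cv2.resize(f,None,fx=f_,fy=f_,interpolation=cv2.INTER_CUBIC)
a=R(d["frame"][125:260,180:300],4); b=R(ds["frame"][140:275,330:410+10],4)
b=R(ds["frame"][135:270,340:410],4)
cv2.imwrite("pics/fin.png",np.hstack([a,b])[:,:,::-1])
for n,z in(("tag_short",.014),("tag_middle",.018),("tag_long",.018)):
    for s in models.silhouettes("top",n)[:5]:
        m=s["region"]; q=rect(m,d,z); print(n,round(s["conf"],2),np.round(s["at"]),m.sum(),*q)
E
```

```text
time_s: 38.38
eef_pos: [0.3348, -0.4029, 0.1399]
ee_rot: [-0.016, 1.0, -0.0, 0.0]
force: [1.6, 0.1, 0.7]
opening: 0.0852
grasp_force: 0.0
tag_short 0.93 [290. 129.] 458 [714.9  34.3] [67.9 45.2] -34.2
tag_short 0.91 [254. 286.] 623 [339.4 108.9] [70.6 46.3] 60.5
tag_short 0.85 [221. 236.] 425 [456.2 196.1] [52.1 44.7] 3.0
tag_short 0.76 [452. 235.] 519 [ 457.9 -340.4] [60.1 50.7] 66.5
tag_middle 0.78 [218. 208.] 644 [515.7 198.5] [67.7 54.5] 2.9
tag_long 0.83 [223. 178.] 1147 [602.2 201.6] [110.   64.4] 0.4
```

View pics/fin.png

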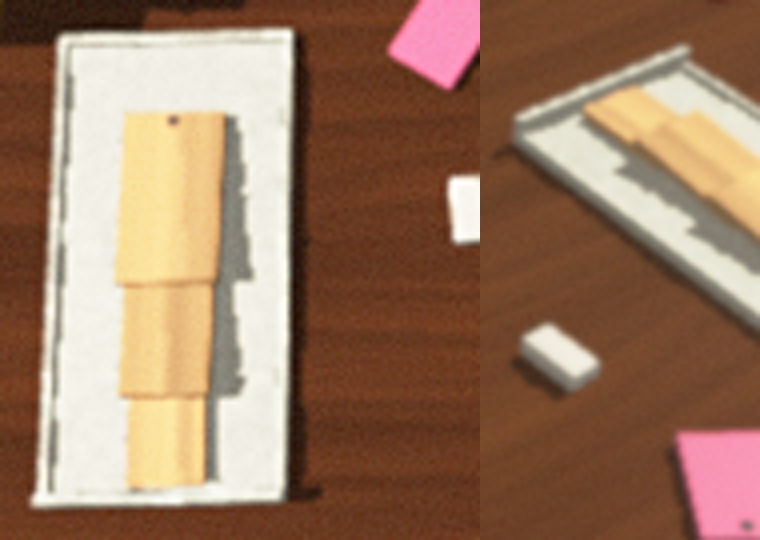

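The picture shows a straight shingled row along the middle of the tray. Short, middle and long run upwards at rows 440, 340 and 200, with overlaps of about 18 and 22 mm, and the arm is clear. I'm handing it in.

```bash
python3 -c "
from bench import r; print(r.job_done())"
```

```text
the job is handed in; nothing more can be done
None
```

The job is handed in at about 38 s: both tins stand in their dishes, and the three tags lie as a straight shingled row in the tray, with overlaps of about 18 and 22 mm and the short tag's end about 3–4 mm from the tall wall (my camera measurements; no verdict was returned).

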